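# Set the thawing station's thumbwheel to green with a fingertip and start it

### The arm

A 7-joint arm with a two-finger parallel gripper is mounted at the origin on the work surface. World frame = base frame: x ahead of the robot, y to its left, z up, the work surface at z = 0. Lengths are in m, angles in rad, forces in N, time in s.
With the tool pointing down it reaches from about 0.425 to 1.025 m from the base axis. Payload 3.6 kg.
Tool frame: the origin (TCP) lies midway between the tips of the shut fingers; the grasp point (between the pads) lies 19 mm behind it (manip.hold_point_z is the x of the grasp point in the tool frame, in m); x points along the fingers, z is the direction in which the jaws open and shut, and the axes are right-handed (so a half turn about x gives the same grasp; the last joint's range is limited). The gripper opens to 85 mm and grips with 20 to 120 N. Pads are 22 mm wide; open, the fingers measure 114 mm over their backs; the gripper's body (76 mm by 85 mm) begins 54 mm behind the grasp point. The pads swing forward as they close: fully open they stand 13 mm farther back than shut.
Start: joints at [-1.296, 0.591, 0.048, 1.609, -0.033, 0.943, -0.034], TCP at [0.261, 0.677, 0.231] pointing down, gripper open.
Joint ranges: [-2.69, 2.69], [-0.47, 2.24], [-1.27, 1.36], [0.19, 2.51], [-1.53, 4.68], [0.08, 2.07], [-3.09, 3.09]. Speed limits (rad/s): [2.57, 2.57, 3.14, 3.14, 3.14, 3.14, 3.14].

### API

Orientations are given as [roll, pitch, yaw] about the fixed x, y, z axes, in that order (R = Rz(yaw) Ry(pitch) Rx(roll)).
In Python, from workcell import manip gives the robot as it stands.
- The arm moves only by the tool servo_tool, never from a script. Its argument "moves" is one flat list of numbers, 7 for each row, row after row: the shift along the tool's x, y, z in m, then the turn, a rotation vector about the tool's x, y, z in degrees, then the closure, from 0 (fully open) to 1 (shut). A call has 1 to 12 rows; each row shifts and turns the commanded pose from where the row before left it, along the tool's axes as they then stand; what a row does not reach is not made up. A row lasts 1/10 s, in which the tool goes at most 50 mm and 8.59 degrees, less where a joint would pass 70% of its speed; a pose out of reach is approached as far as the arm can. A call with a gripper value outside its range is refused whole. The fingers move at their own pace and stop on an object; "grip_force" is the grip in N (left out, the last holds). Time passes only in rows, so rows that do not move let the fingers close. It gives the time, the measured TCP pose, the force and the opening at its end, in the units of the state.
- manip.read_state(): the state, without advancing time (a new reading comes with each control period).
- manip.get_image(name): name is "scene" or "top" or "wrist"; returns the picture (384x512x3 uint8, red, green, blue); there is no depth.
- manip.calibration(name): a dict with "fovy" (degrees; the focal length in pixels is half the picture's height over the tangent of half this angle, whatever the lens; pixels are square), "cx", "cy" (the principal point, pixels), "distortion" ([k1, k2, p1, p2, k3] as OpenCV has them; the pictures are not rectified), "origin" and "rotation" of the camera in the world; the wrist camera has in their place "hand_eye" (4x4, takes a point from camera to tool coordinates, whose origin is the TCP and whose axes are the tool frame's). Camera axes: x right, y up, looking along -z (the intrinsics and any distortion apply to the point x, -y, -z); pixel columns grow to the right and rows downward; lengths in m; the calibration is good to about 2 mm. A picture is of the moment at which its call begins: read the wrist's pose just before it. calibration takes no time and is no camera call.
- manip.close_job(): hands the job in, once; it reports no verdict.
The state is a dict: "time": time; "qpos": joint angles; "joint_vel": joint speeds; "tau": joint torques, N m; "tool_pos": TCP position; "eef_rot": TCP orientation; "wrist_force": force on the tool from outside, world axes, zero at the start; "wrist_torque": the same for the moment, N m; "width": finger opening in m.
Only numpy, scipy, OpenCV 4.12 (cv2) and the standard library are available. Lean on these libraries where they do the work, as an engineer would, in place of code of your own. Each camera call takes 0.05 s, during which the arm holds its last target.

### The job

With a fingertip on its knurled rim, roll the thumbwheel of the vial thawing station towards the front edge of the deck until the green bar clicks in at the red index lines, and take the finger off it. Then press the green start button fully down and let it come up again. Pick nothing up: leave the red stop button alone and the vial, bottle and logger where they stand.

Things in the scene. Friction and masses are not known exactly. Their poses are not given: they have to be found in the camera images.
- station: White vial thawing station, 320 (x) x 280 (y) x 90 mm high to its flat deck, fixed on the bench. Origin: centre of its underside. Its x points from the deck's front edge (robot's side) to the rear, z up. The controls stand in a row on the deck 60 mm behind the front edge; from 58 mm behind the row a clear closed cover with vials under it rises to 133 mm above the bench.
- wheel_crown (a point): Highest point of the thumbwheel's rim, midway across its width, straight above the axle; fixed to the station, does not turn. 102 mm above the bench, in the station's frame at x -100, y +70 mm. The rim stands 12 mm above the deck here. Low grey cheeks (6 mm high, 8 mm wide) run along both sides from 14 mm off the wheel's mid plane, each with a red index line level with this point.
- wheel_axle (a point): Centre of the thumbwheel, 35 mm under the crown, inside the housing. The dark wheel is 70 mm in diameter and 24 mm wide, with a fine knurl on its rim (friction coefficient about 0.9: a fingertip pressed on the crown with about 5 N turns it without slipping), and stands on edge in its slot, axle level along the station's y.
- step_wheel (a joint): Angle of the thumbwheel (rad), growing as its top is rolled towards the deck's front edge (station's -x). Clicks, each with a colour bar at the crown: 0 white, 0.628 blue, 1.257 green, 1.885 orange (22 mm of rim apart); stops 0.2 rad outside. Starts at white or blue. Leaving a click takes about 0.055 N m (1.6 N along the rim); past halfway, let go, it snaps into the next click.
- start_button_top (a point): Centre of the top of the green start button (24 mm in diameter, standing 10 mm proud of a grey 40 mm collar 12 mm high), 112 mm above the bench when up; in the station's frame at x -100 mm, y -25 mm. Moves with the button.
- start_button (a joint): Travel of the start button (m): 0 up, 0.006 fully down; a spring, about 4 N fully down, brings it back up.
- stop_button_top (a point): Centre of the top of the red stop button, same size and height as the start button, in the station's frame at x -100 mm, y -85 mm. Not to be pressed.
- stop_button (a joint): Travel of the stop button (m): 0 up, 0.006 fully down.
- vial: Glass vial with a purple cap, 16 mm in diameter, 38 mm high, standing loose on the deck at the outer corner behind the wheel. Origin: centre of its underside. Not to be moved.
- diluent: Clear plastic bottle with a blue cap, 33 mm in diameter, 64 mm high, standing loose on the bench beside the station, on the wheel's side. Origin: centre of its underside. Not to be moved.
- logger: White temperature logger, 95 x 55 x 22 mm, lying loose on the bench beside the station, on the buttons' side. Origin: centre of its underside, x along its length. Not to be moved.

How it is judged:
On the way, in this order (a step that is already met when the one before it is completed fails the run):
1. the thumbwheel has clicked in at green (value of joint step_wheel between 1.157 and 1.357 rad and contact force between the fingers and step_wheel below 0.1 N), for 0.2 s.
2. the start button is pressed fully down (value of joint start_button above 0.0045 m and value of joint step_wheel between 1.157 and 1.357 rad), for 0.05 s.
At the end, for the whole second after the job is handed in: The thumbwheel rests in the green click (within 0.1 rad), the start button has been pressed (at least 4.5 of its 6 mm) after that and is up again, the stop button is up, and vial, bottle and logger stand where they stood (within 15 mm, upright) (value of joint step_wheel between 1.157 and 1.357 rad and value of joint each of start_button, stop_button below 0.001 m and distance of each of vial, diluent, logger from where it was at the start of the episode below 0.015 m and angle between each of vial, diluent's own z axis and vertical below 0.2 rad); the robot touches nothing.
It fails at once if start pressed before the wheel was at green (value of joint start_button above 0.003 m and (value of joint step_wheel below 1.1 rad or value of joint step_wheel above 1.42 rad)).
It fails at once if the stop button was pressed (value of joint stop_button above 0.003 m).
It fails at once if a bystander was moved, lifted or carried (distance of any of vial, diluent, logger from where it was at the start of the episode above 0.02 m).
It also fails if it takes over 48 s, if anything falls off the work surface, if the arm or the gripper's body presses on something with over 40 N, if the wrist force passes 120 N, or if a joint passes its speed limit or range.

## Working session

There is one attempt and no reset: what is moved stays moved. The work goes in short steps, Python scripts to look and compute and a tool call to move; the robot and the scene stay as the last step left them, time stands still between calls to the robot, and variables do not carry over. Pictures are saved under pics/ and viewed, and the job is handed in when it is done.

Besides the shell and the picture viewer there is one more tool, called after "Request:" as name(argument=value, ...) on one line, values as JSON. servo_tool: Moves the arm, as the interface text tells. Its arguments: {"type":"object","properties":{"moves":{"type":"array"},"grip_force":{"type":"number"}},"required":["moves"]}

```bash
mkdir -p pics; ls; python3 - <<'E'
from workcell import manip
import cv2
s=manip.read_state(); print(s)
for n in ("scene","top","wrist"):
    c=manip.calibration(n); print(n,c)
    cv2.imwrite(f"pics/{n}0.png",manip.get_image(n)[:,:,::-1])
E
```

```text
pics
{'time': 0.0, 'qpos': array([-1.2965199 ,  0.59210868,  0.04830097,  1.60984306, -0.03327202,
        0.94270422, -0.0337061 ]), 'joint_vel': array([-0.00222561,  0.0012436 ,  0.00035269,  0.00084323, -0.00209048,
        0.00068781, -0.00033398]), 'tau': array([-7.13195459e-04, -5.48694670e+01,  1.54680490e+00, -1.98124087e+01,
        9.40728845e-03,  8.69234005e-03,  7.48001895e-06]), 'tool_pos': array([0.26036777, 0.67573621, 0.23014075]), 'eef_rot': array([-3.07511677,  1.56853719, -1.87200746]), 'wrist_force': array([ 0.60917674, -0.41679792,  0.01377822]), 'wrist_torque': array([ 0.02678136, -0.02009904,  0.01783378]), 'width': 0.08549039250763203}
scene {'fovy': 47.49757814983745, 'cx': 265.30487119769197, 'cy': 188.93132009365786, 'distortion': array([0.00735893, 0.        , 0.        , 0.        , 0.        ]), 'origin': array([0.94616599, 0.45229459, 0.80212671]), 'rotation': array([ 0.65004011, -0.01548878,  2.49635701])}
top {'fovy': 54.80534607645593, 'cx': 253.63719903910894, 'cy': 197.86792818986817, 'distortion': array([-0.1108979,  0.       ,  0.       ,  0.       ,  0.       ]), 'origin': array([0.53953717, 0.01637195, 0.84023319]), 'rotation': array([ 0.09314289,  0.04111404, -1.546232  ])}
wrist {'fovy': 62.54973942971948, 'cx': 255.74284692243072, 'cy': 191.3302171624138, 'distortion': array([0.0082463, 0.       , 0.       , 0.       , 0.       ]), 'hand_eye': array([[-1.55801091e-03,  3.14633771e-01, -9.49211864e-01,
        -1.42971433e-01],
       [-8.86477453e-04,  9.49212209e-01,  3.14635340e-01,
         8.06084737e-02],
       [ 9.99998393e-01,  1.33166021e-03, -1.19996724e-03,
         1.12896521e-03],
       [ 0.00000000e+00,  0.00000000e+00,  0.00000000e+00,
         1.00000000e+00]])}
```

View pics/top0.png

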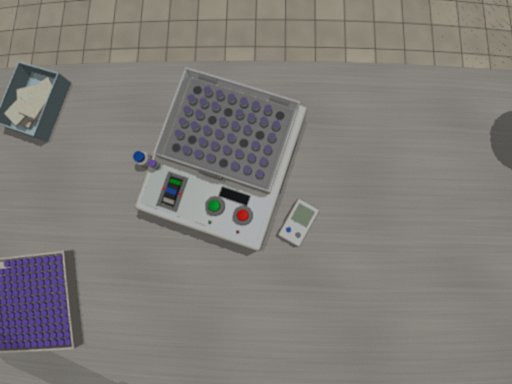

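View pics/scene0.png

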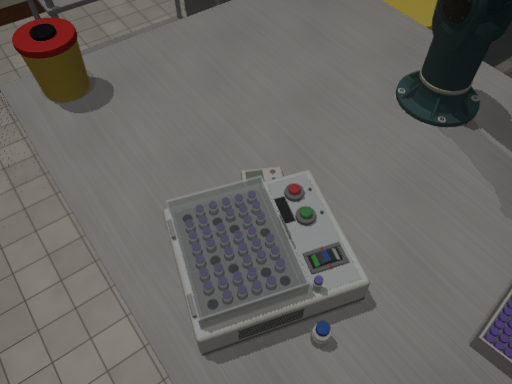

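View pics/wrist0.png

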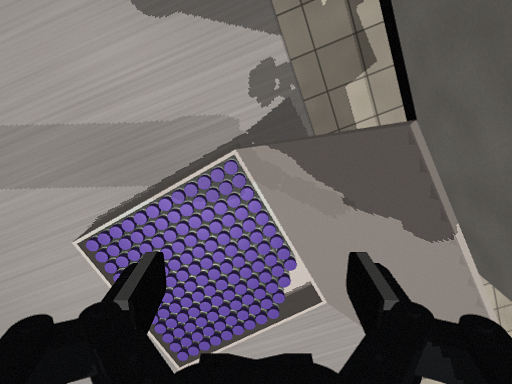

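```bash
cat > h.py <<'E'
import numpy as np, cv2
from scipy.spatial.transform import Rotation as Ro
from workcell import manip
def cam(n,st=None):
    c=manip.calibration(n)
    f=192/np.tan(np.radians(c['fovy'])/2)
    K=np.array([[f,0,c['cx']],[0,f,c['cy']],[0,0,1]])
    if 'origin' in c: R=Ro.from_euler('xyz',c['rotation']).as_matrix(); o=np.array(c['origin'])
    else:
        Rt=Ro.from_euler('xyz',st['eef_rot']).as_matrix(); H=np.array(c['hand_eye'])
        R=Rt@H[:3,:3]; o=Rt@H[:3,3]+st['tool_pos']
    return K,np.array(c['distortion']),R,o
def ray(C,uv):
    K,D,R,o=C
    p=cv2.undistortPoints(np.array([[uv]],float),K,D)[0,0]
    d=R@np.array([p[0],-p[1],-1]); return o,d/np.linalg.norm(d)
def plane(C,uv,z):
    o,d=ray(C,uv); return o+d*(z-o[2])/d[2]
def proj(C,P):
    K,D,R,o=C
    q=R.T@(np.array(P)-o); q=q*[1,-1,-1]
    return cv2.projectPoints(q[None],np.zeros(3),np.zeros(3),K,D)[0][0,0]
def tri(rs):
    A=np.zeros((3,3));b=np.zeros(3)
    for o,d in rs:
        M=np.eye(3)-np.outer(d,d);A+=M;b+=M@o
    X=np.linalg.solve(A,b); return X,[np.linalg.norm((np.eye(3)-np.outer(d,d))@(X-o)) for o,d in rs]
def blobs(im,lo,hi,amin=15):
    h=cv2.cvtColor(im,cv2.COLOR_RGB2HSV); m=cv2.inRange(h,np.array(lo),np.array(hi))
    n,l,s,c=cv2.connectedComponentsWithStats(m)
    return [(c[i].round(1).tolist(),s[i].tolist()) for i in range(1,n) if s[i,4]>=amin]
E
python3 - <<'E'
from h import *
for n in ("top","scene"):
    im=cv2.imread(f"pics/{n}0.png")[:,:,::-1].copy(); C=cam(n)
    for nm,lo,hi in (("green",(50,150,60),(70,255,255)),("red",(0,180,80),(6,255,255)),("blue",(105,150,60),(125,255,255))):
        for c,s in blobs(im,lo,hi): print(n,nm,c,s,plane(C,c,.112).round(4))
im=cv2.imread("pics/top0.png")[150:250,120:270]; a=cv2.resize(im,None,fx=4,fy=4,interpolation=2)
cv2.imwrite("pics/topz.png",a)
im=cv2.imread("pics/scene0.png")[160:310,250:380]; a=cv2.resize(im,None,fx=4,fy=4,interpolation=2)
cv2.imwrite("pics/scz.png",a)
E
```

```text
top green [174.8, 181.3] [169, 178, 12, 7, 54] [0.6371 0.2076 0.112 ]
top green [213.9, 205.2] [209, 200, 11, 11, 96] [0.5906 0.1265 0.112 ]
top red [242.2, 214.8] [237, 210, 11, 11, 92] [0.5729 0.0697 0.112 ]
top blue [138.4, 156.2] [134, 152, 10, 10, 78] [0.6877 0.2865 0.112 ]
top blue [171.1, 190.8] [166, 187, 11, 8, 58] [0.6177 0.2143 0.112 ]
scene green [315.0, 260.6] [312, 256, 7, 10, 24] [0.647  0.2188 0.112 ]
scene red [43.3, 35.5] [13, 18, 62, 35, 1256] [ 0.7901 -0.7214  0.112 ]
scene blue [326.1, 255.2] [322, 250, 9, 11, 45] [0.6239 0.2225 0.112 ]
scene blue [322.5, 327.8] [316, 321, 14, 14, 147] [0.7163 0.317  0.112 ]
```

View pics/topz.png

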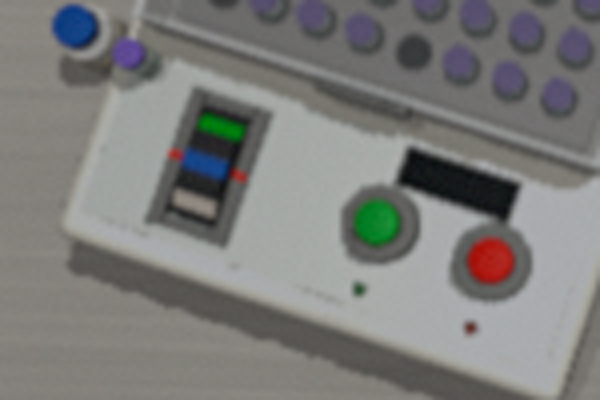

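View pics/scz.png

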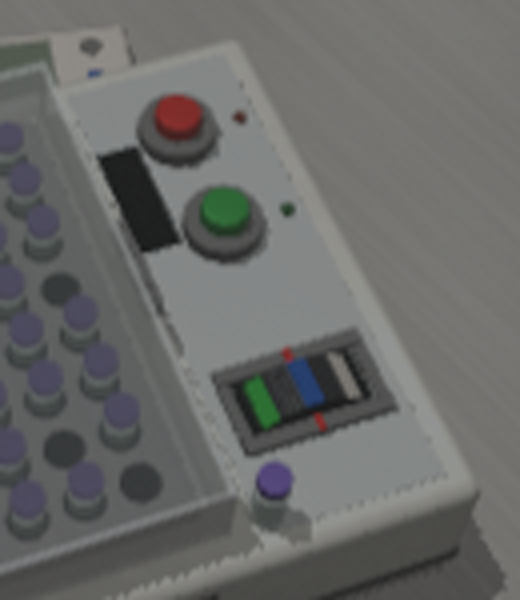

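```bash
python3 - <<'E'
from h import *
T,S=cam("top"),cam("scene")
im=cv2.imread("pics/scene0.png")[:,:,::-1].copy()
h=cv2.cvtColor(im,cv2.COLOR_RGB2HSV); 
print(blobs(im,(45,100,40),(75,255,255)),blobs(im,(0,120,60),(8,255,255)),blobs(im,(172,120,60),(180,255,255)))
print(h[213,306],h[190,294])
st=manip.read_state()
p=Ro.from_euler('xyz',st['eef_rot']).as_matrix(); print(p.round(3))
E
```

```text
[([305.5, 212.1], [300, 207, 12, 11, 102]), ([314.9, 260.3], [311, 254, 9, 13, 66])] [([42.8, 36.8], [12, 17, 64, 41, 1471]), ([294.1, 188.9], [289, 184, 11, 11, 98])] []
[ 64 137 106] [  1 168 129]
[[-0.001 -0.933  0.359]
 [-0.002  0.359  0.933]
 [-1.    -0.    -0.002]]
```

```bash
python3 - <<'E'
from h import *
T,S=cam("top"),cam("scene")
for n,a,b in (("g",(213.9,205.2),(305.6,211.8)),("r",(242.2,214.8),(294.1,188.6)),("blue",(171.1,190.8),(326.1,255.2))):
    print(n,*tri([ray(T,a),ray(S,b)]),plane(T,a,.112),plane(S,b,.112),plane(T,a,.102),plane(S,b,.102))
# index lines in zooms: top (176,154),(239,176) /4+(120,150); scene (288,354),(321,423)/4+(250,160)
for C,l in ((T,[(120+176/4,150+154/4),(120+239/4,150+176/4)]),(S,[(250+288/4,160+354/4),(250+321/4,160+423/4)])):
    print(np.mean([plane(C,p,.096) for p in l],0),[plane(C,p,.096).round(4) for p in l])
st=manip.read_state(); R=Ro.from_euler('xyz',st['eef_rot']).as_matrix()
print(st['tool_pos'],R.T@(np.array([.628,.216,.19])-st['tool_pos']))
E
```

```text
g [0.59089172 0.12715714 0.10795846] [np.float64(1.8943193686465658e-05), np.float64(1.8943193686487023e-05)] [0.59062193 0.12653267 0.112     ] [0.59294596 0.12906255 0.112     ] [0.59132342 0.12804538 0.102     ] [0.58782777 0.12437888 0.102     ]
r [0.57299692 0.0701535  0.10744446] [np.float64(0.0001320112272088475), np.float64(0.00013201122720870947)] [0.5728846  0.06972938 0.112     ] [0.57534714 0.07274787 0.112     ] [0.57334252 0.07046208 0.102     ] [0.56997394 0.06724821 0.102     ]
blue [0.6186271  0.21803743 0.09976969] [np.float64(0.0005255180281425098), np.float64(0.0005255180281424856)] [0.61768735 0.2143375  0.112     ] [0.62393213 0.22245133 0.112     ] [0.61876049 0.21705594 0.102     ] [0.61926293 0.21912088 0.102     ]
[0.6185213  0.21707395 0.096     ] [array([0.6239, 0.2339, 0.096 ]), array([0.6132, 0.2003, 0.096 ])]
[0.61899024 0.21986715 0.096     ] [array([0.6132, 0.2022, 0.096 ]), array([0.6247, 0.2375, 0.096 ])]
[0.26041858 0.67592822 0.23038226] [ 0.04095188 -0.5083351  -0.29698345]
```

Request:
servo_tool(moves=[0,-0.04,-0.0235,0,0,0,1,0,-0.04,-0.0235,0,0,0,1,0,-0.04,-0.0235,0,0,0,1,0,-0.04,-0.0235,0,0,0,1,0,-0.04,-0.0235,0,0,0,1,0,-0.04,-0.0235,0,0,0,1,0,-0.04,-0.0235,0,0,0,1,0,-0.04,-0.0235,0,0,0,1,0,-0.04,-0.0235,0,0,0,1,0,-0.04,-0.0235,0,0,0,1,0,-0.04,-0.0235,0,0,0,1,0,-0.04,-0.0235,0,0,0,1], grip_force=20)

```text
time: 1.35
tool_pos: [0.6079, 0.2392, 0.2311]
eef_rot: [2.124, 1.57, -2.956]
wrist_force: [1.3, 0.0, -1.0]
width: 0.0002
```

Request:
servo_tool(moves=[0,0,0,-3.6,0,0,1,0,0,0,0,0,0,1,0,0,0,0,0,0,1,0,0,0,0,0,0,1])

```text
time: 1.75
tool_pos: [0.606, 0.2427, 0.2311]
eef_rot: [1.245, 1.57, 2.513]
wrist_force: [-0.2, 0.4, 0.7]
width: -0.0004
```

```bash
python3 - <<'E'
from h import *
st=manip.read_state(); im=manip.get_image("wrist"); cv2.imwrite("pics/w1.png",im[:,:,::-1])
C=cam("wrist",st); R=Ro.from_euler('xyz',st['eef_rot']).as_matrix()
print(st['time'],st['tool_pos'],st['eef_rot'],st['width'],st['wrist_force']); print(R.round(3))
for nm,lo,hi in (("green",(45,100,40),(75,255,255)),("red",(0,120,60),(8,255,255)),("blue",(105,150,60),(125,255,255))):
    for c,s in blobs(im,lo,hi): print(nm,c,s,plane(C,c,.112).round(4),plane(C,c,.102).round(4))
print("togo",R.T@(np.array([.6276,.2153,.14])-st['tool_pos']))
E
```

```text
1.75 [0.60596298 0.242737   0.23108388] [1.24522273 1.56950852 2.51338473] -0.00039866601821646175 [-0.18184938  0.38035767  0.67235171]
[[-0.001 -0.955  0.298]
 [ 0.001  0.298  0.955]
 [-1.     0.001  0.   ]]
green [130.1, 162.1] [127, 159, 7, 7, 37] [0.5557 0.1487 0.112 ] [0.5567 0.1442 0.102 ]
green [127.4, 204.7] [115, 190, 26, 28, 529] [0.5902 0.1304 0.112 ] [0.5926 0.1251 0.102 ]
green [235.5, 219.7] [223, 217, 26, 7, 165] [0.6325 0.2169 0.112 ] [0.6365 0.215  0.102 ]
red [63.9, 162.4] [61, 160, 7, 6, 36] [0.5393 0.0955 0.112 ] [0.5397 0.0889 0.102 ]
red [59.3, 205.4] [46, 193, 27, 25, 505] [0.5729 0.073  0.112 ] [0.5745 0.0656 0.102 ]
red [216.1, 200.3] [212, 198, 9, 5, 35] [0.6098 0.2065 0.112 ] [0.6129 0.2042 0.102 ]
red [254.1, 200.3] [250, 198, 9, 5, 36] [0.6198 0.2384 0.112 ] [0.6233 0.2373 0.102 ]
blue [234.6, 202.1] [222, 198, 26, 10, 238] [0.6163 0.2215 0.112 ] [0.6196 0.2197 0.102 ]
blue [337.5, 232.1] [327, 223, 22, 20, 343] [0.672  0.3018 0.112 ] [0.6775 0.3031 0.102 ]
togo [ 0.09104049 -0.02894203 -0.01977902]
```

View pics/w1.png

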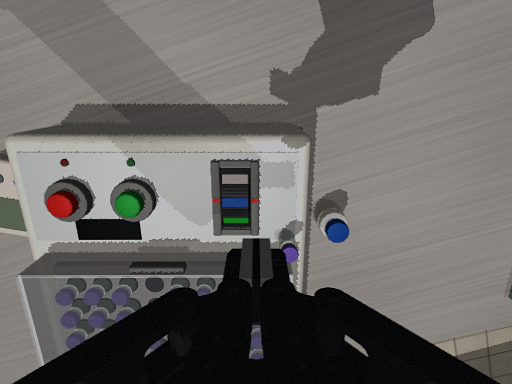

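Request:
servo_tool(moves=[0,-0.0145,-0.0095,0,0,0,1,0,-0.0145,-0.0095,0,0,0,1,0.035,0,0,0,0,0,1,0.035,0,0,0,0,0,1,0,0,0,0,0,0,1,0,0,0,0,0,0,1,0,0,0,0,0,0,1])

```text
time: 2.5
tool_pos: [0.631, 0.2138, 0.1632]
eef_rot: [-1.011, 1.567, 0.254]
wrist_force: [0.1, 0.4, 1.5]
width: -0.0001
```

```bash
python3 - <<'E'
from h import *
st=manip.read_state(); im=manip.get_image("wrist"); cv2.imwrite("pics/w2.png",im[:,:,::-1]); manip_t=manip.get_image("top"); cv2.imwrite("pics/t2.png",cv2.resize(manip_t[120:270,100:300],None,fx=4,fy=4)[:,:,::-1])
C=cam("wrist",st); R=Ro.from_euler('xyz',st['eef_rot']).as_matrix()
print(st['time'],st['tool_pos'],st['wrist_force'])
for nm,lo,hi in (("red",(0,120,60),(8,255,255)),("green",(45,100,40),(75,255,255)),("blue",(105,150,60),(125,255,255)),("purple",(126,80,60),(140,255,255))):
    for c,s in blobs(im,lo,hi): print(nm,c,s,plane(C,c,.096).round(4),plane(C,c,.128).round(4))
print("togo",R.T@(np.array([.6276,.2163,.102])-st['tool_pos']))
E
```

```text
2.5 [0.63102959 0.21379129 0.16320513] [0.14104893 0.42788864 1.48579343]
red [25.4, 138.1] [21, 134, 10, 9, 72] [0.5401 0.085  0.096 ] [0.5423 0.1085 0.128 ]
red [19.6, 195.3] [1, 177, 39, 37, 1031] [0.5742 0.0604 0.096 ] [0.5711 0.0876 0.128 ]
red [231.3, 189.1] [226, 187, 12, 5, 58] [0.6146 0.2027 0.096 ] [0.6054 0.2082 0.128 ]
red [282.8, 188.9] [278, 187, 11, 5, 51] [0.6253 0.237  0.096 ] [0.6145 0.2373 0.128 ]
green [115.4, 137.8] [111, 133, 10, 10, 75] [0.5577 0.1413 0.096 ] [0.5571 0.1562 0.128 ]
green [112.8, 194.1] [94, 176, 39, 37, 1071] [0.593  0.1224 0.096 ] [0.587  0.1402 0.128 ]
green [257.1, 215.5] [240, 212, 35, 8, 269] [0.6391 0.2138 0.096 ] [0.6261 0.2177 0.128 ]
blue [256.3, 191.8] [240, 186, 35, 13, 434] [0.6218 0.2187 0.096 ] [0.6114 0.2218 0.128 ]
blue [384.3, 231.3] [370, 219, 29, 26, 578] [0.6792 0.2987 0.096 ] [0.6601 0.2896 0.128 ]
purple [333.1, 261.9] [321, 252, 25, 21, 398] [0.6928 0.2572 0.096 ] [0.6716 0.2544 0.128 ]
purple [103.2, 318.8] [93, 313, 19, 13, 72] [0.6873 0.0687 0.096 ] [0.667  0.0947 0.128 ]
purple [19.0, 317.9] [17, 314, 4, 9, 15] [0.6658 0.0055 0.096 ] [0.6488 0.0411 0.128 ]
purple [31.0, 320.4] [25, 315, 13, 14, 37] [0.6709 0.0132 0.096 ] [0.6531 0.0476 0.128 ]
purple [59.5, 322.2] [55, 314, 10, 15, 45] [0.6795 0.0339 0.096 ] [0.6604 0.0652 0.128 ]
purple [69.3, 318.8] [64, 314, 11, 12, 37] [0.6789 0.043  0.096 ] [0.6599 0.0729 0.128 ]
purple [70.6, 345.1] [67, 343, 9, 5, 16] [0.7031 0.0314 0.096 ] [0.6804 0.063  0.128 ]
togo [0.06119533 0.00420737 0.00124635]
```

View pics/w2.png

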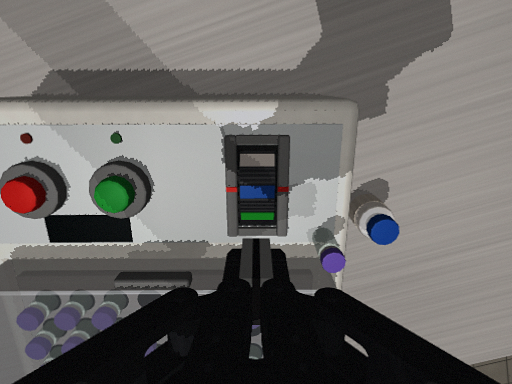

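View pics/t2.png

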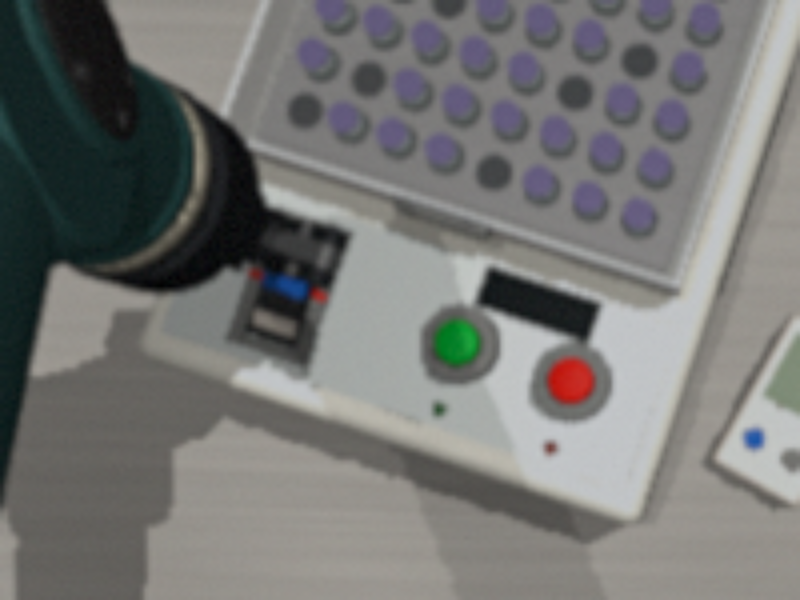

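Request:
servo_tool(moves=[0.025,0.003,0.0015,0,0,0,1,0.025,0,0,0,0,0,1,0.003,0,0,0,0,0,1,0,0,0,0,0,0,1,0,0,0,0,0,0,1,0,0,0,0,0,0,1])

```text
time: 3.2
tool_pos: [0.628, 0.2166, 0.11]
eef_rot: [-0.92, 1.568, 0.346]
wrist_force: [-0.6, 0.6, 0.4]
width: -0.0
```

```bash
python3 - <<'E'
from h import *
st=manip.read_state(); print(st['time'],st['tool_pos'],st['wrist_force'],st['joint_vel'].round(3))
im=manip.get_image("wrist"); cv2.imwrite("pics/w3.png",im[:,:,::-1])
E
```

```text
3.2 [0.62797394 0.21663426 0.11000045] [-0.6293791   0.57516025  0.41725177] [ 0.002  0.001  0.     0.004 -0.    -0.002 -0.001]
```

View pics/w3.png

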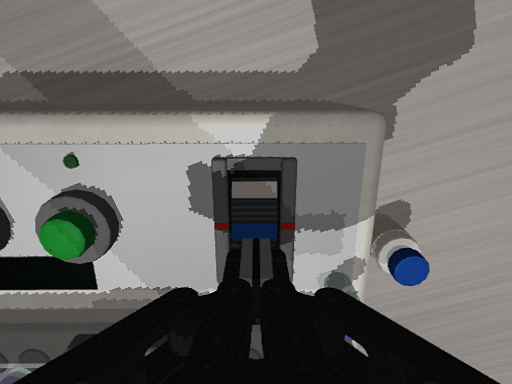

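Request:
servo_tool(moves=[0.005,0,0,0,0,0,1,0.002,0,0,0,0,0,1,0,0,0,0,0,0,1,0,0,0,0,0,0,1])

```text
time: 3.65
tool_pos: [0.6271, 0.2163, 0.102]
eef_rot: [-0.944, 1.57, 0.322]
wrist_force: [-0.7, -1.5, 5.2]
width: 0.0
```

Request:
servo_tool(moves=[0.0015,0,0,0,0,0,1,0,0,0,0,0,0,1,0,0,0,0,0,0,1])

```text
time: 3.95
tool_pos: [0.6283, 0.2161, 0.1018]
eef_rot: [-1.142, 1.568, 0.123]
wrist_force: [-1.2, -2.0, 10.5]
width: 0.0004
```

Request:
servo_tool(moves=[0,0.003,0,0,0,0,1,0,0.003,0,0,0,0,1,0,0.003,0,0,0,0,1,0,0.003,0,0,0,0,1,0,0,0,0,0,0,1])

```text
time: 4.45
tool_pos: [0.6173, 0.2194, 0.1019]
eef_rot: [-1.204, 1.567, 0.061]
wrist_force: [-0.7, -2.1, 11.2]
width: 0.0003
```

```bash
python3 - <<'E'
from h import *
st=manip.read_state(); print(st['time'],st['tool_pos'],st['wrist_force'],st['joint_vel'].round(3))
im=manip.get_image("wrist"); cv2.imwrite("pics/w4.png",im[:,:,::-1])
E
```

```text
4.45 [0.61732783 0.21943948 0.10193636] [-0.68914799 -2.05848314 11.16000362] [ 0.003  0.    -0.002 -0.002 -0.003  0.004  0.001]
```

View pics/w4.png

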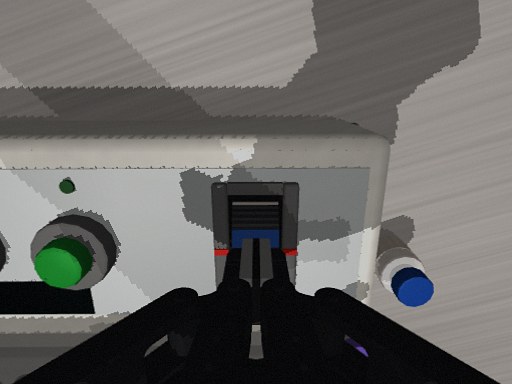

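Request:
servo_tool(moves=[0,0.003,0,0,0,0,1,0,0.003,0,0,0,0,1,0,0.002,0,0,0,0,1,0,0,0,0,0,0,1,0,0,0,0,0,0,1])

```text
time: 5.0
tool_pos: [0.6077, 0.2224, 0.1014]
eef_rot: [-0.305, 1.57, 0.961]
wrist_force: [-3.3, -0.8, 11.9]
width: -0.0001
```

```bash
python3 - <<'E'
from h import *
st=manip.read_state(); print(st['time'],st['tool_pos'],st['wrist_force'],st['joint_vel'].round(3))
im=manip.get_image("wrist"); cv2.imwrite("pics/w5.png",im[:,:,::-1])
E
```

```text
5.0 [0.60774799 0.22243716 0.10144457] [-3.3185154  -0.82073538 11.94585733] [ 0.001 -0.     0.001 -0.     0.     0.003 -0.001]
```

View pics/w5.png

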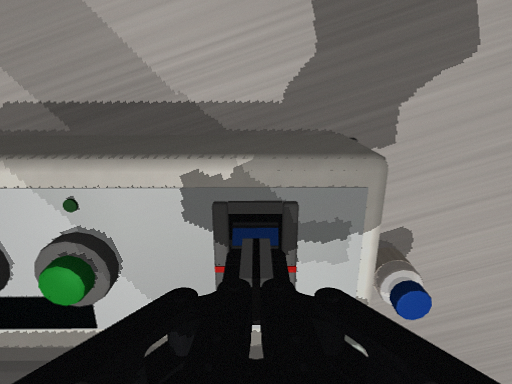

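Request:
servo_tool(moves=[-0.006,0,0,0,0,0,1,-0.02,0,0,0,0,0,1,-0.03,0,0,0,0,0,1,0,0,0,0,0,0,1,0,0,0,0,0,0,1,0,0,0,0,0,0,1])

```text
time: 5.65
tool_pos: [0.6068, 0.222, 0.1548]
eef_rot: [2.272, 1.569, -2.745]
wrist_force: [0.4, -0.1, -0.4]
width: -0.0001
```

```bash
python3 - <<'E'
from h import *
st=manip.read_state(); print(st['time'],st['tool_pos'],st['wrist_force'])
im=manip.get_image("wrist"); cv2.imwrite("pics/w6.png",im[:,:,::-1])
s=manip.get_image("scene");cv2.imwrite("pics/s6.png",cv2.resize(s[160:310,250:380],None,fx=4,fy=4,interpolation=2)[:,:,::-1])
C=cam("wrist",st); R=Ro.from_euler('xyz',st['eef_rot']).as_matrix()
for nm,lo,hi in (("red",(0,120,60),(8,255,255)),("green",(45,100,40),(75,255,255)),("blue",(105,150,60),(125,255,255))):
    for c,q in blobs(im,lo,hi): print(nm,c,q,plane(C,c,.096).round(4),plane(C,c,.102).round(4),plane(C,c,.112).round(4))
E
```

```text
5.65 [0.60679449 0.22201786 0.15476774] [ 0.36445367 -0.05738159 -0.40364735]
red [25.5, 178.2] [21, 174, 10, 9, 69] [0.5396 0.0851 0.096 ] [0.5393 0.0899 0.102 ] [0.5389 0.098  0.112 ]
red [18.9, 236.9] [1, 218, 37, 36, 941] [0.5761 0.0586 0.096 ] [0.5748 0.0642 0.102 ] [0.5725 0.0736 0.112 ]
red [230.9, 228.0] [226, 226, 11, 5, 54] [0.6146 0.2027 0.096 ] [0.6121 0.204  0.102 ] [0.6079 0.2062 0.112 ]
red [282.0, 228.0] [277, 226, 11, 5, 55] [0.6254 0.2367 0.096 ] [0.6225 0.2371 0.102 ] [0.6178 0.2376 0.112 ]
green [115.3, 178.1] [111, 174, 10, 9, 72] [0.5573 0.1415 0.096 ] [0.5565 0.1446 0.102 ] [0.5552 0.1499 0.112 ]
green [111.9, 235.1] [94, 216, 37, 38, 1027] [0.5945 0.1212 0.096 ] [0.5926 0.1249 0.102 ] [0.5895 0.1312 0.112 ]
green [256.3, 231.1] [239, 225, 36, 14, 476] [0.6222 0.2189 0.096 ] [0.6195 0.2197 0.102 ] [0.615  0.2212 0.112 ]
blue [255.9, 200.0] [239, 194, 35, 13, 453] [0.6    0.2256 0.096 ] [0.598  0.2263 0.102 ] [0.5945 0.2273 0.112 ]
blue [384.1, 264.3] [370, 252, 29, 25, 551] [0.6754 0.2995 0.096 ] [0.6711 0.298  0.102 ] [0.6639 0.2954 0.112 ]
```

View pics/w6.png

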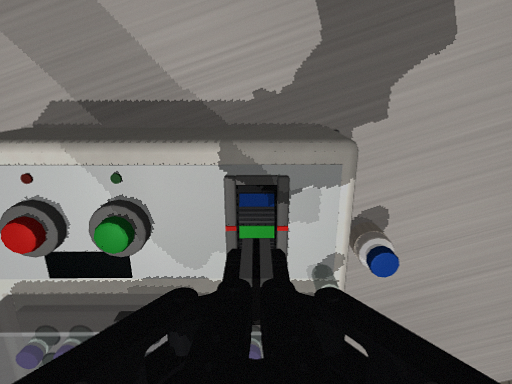

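View pics/s6.png

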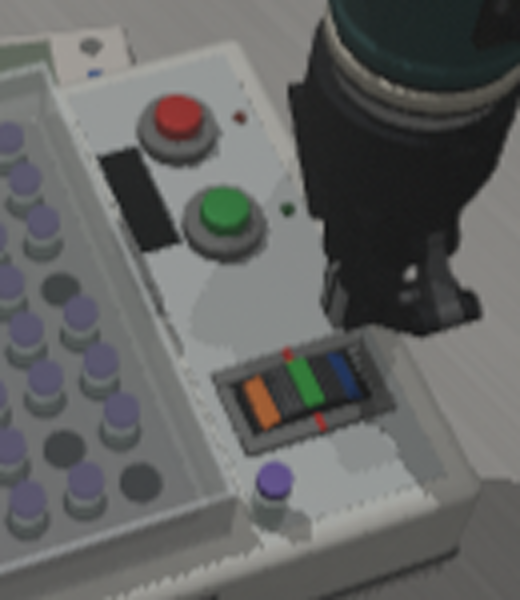

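Request:
servo_tool(moves=[0,-0.003,-0.0235,0,0,0,1,0,-0.003,-0.0235,0,0,0,1,0,-0.003,-0.0235,0,0,0,1,0,-0.004,-0.024,0,0,0,1,0.02,0,0,0,0,0,1,0.015,0,0,0,0,0,1,0,0,0,0,0,0,1,0,0,0,0,0,0,1,0,0,0,0,0,0,1])

```text
time: 6.65
tool_pos: [0.5921, 0.1292, 0.121]
eef_rot: [-0.592, 1.57, 0.676]
wrist_force: [0.2, -0.3, -0.3]
width: 0.0
```

```bash
python3 - <<'E'
from h import *
st=manip.read_state(); print(st['time'],st['tool_pos'],st['wrist_force'])
im=manip.get_image("wrist"); cv2.imwrite("pics/w7.png",im[:,:,::-1])
E
```

```text
6.65 [0.59208441 0.12924622 0.12102351] [ 0.20022398 -0.3193022  -0.30459462]
```

View pics/w7.png

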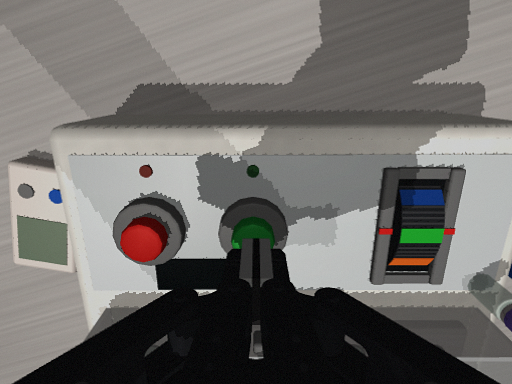

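Request:
servo_tool(moves=[0.007,0.001,-0.001,0,0,0,1,0.004,0,0,0,0,0,1,0.003,0,0,0,0,0,1,0.002,0,0,0,0,0,1,0,0,0,0,0,0,1,0,0,0,0,0,0,1])

```text
time: 7.3
tool_pos: [0.5906, 0.1279, 0.106]
eef_rot: [-0.173, 1.57, 1.093]
wrist_force: [-2.3, 0.6, 9.8]
width: -0.0
```

Request:
servo_tool(moves=[0.001,0,0,0,0,0,1,0,0,0,0,0,0,1,0,0,0,0,0,0,1])

```text
time: 7.6
tool_pos: [0.5906, 0.1279, 0.1059]
eef_rot: [-0.233, 1.57, 1.033]
wrist_force: [-4.0, -0.6, 15.9]
width: -0.0
```

Request:
servo_tool(moves=[-0.01,0,0,0,0,0,1,-0.03,0,0,0,0,0,1,-0.05,0,0,0,0,0,1,-0.03,0.03,0,0,0,0,1,0,0.04,0,0,0,0,1,0,0.04,0,0,0,0,1,0,0,0,0,0,0,1,0,0,0,0,0,0,1,0,0,0,0,0,0,1])

```text
time: 8.5
tool_pos: [0.4866, 0.1603, 0.2239]
eef_rot: [-1.329, 1.57, -0.064]
wrist_force: [1.0, 0.7, 0.9]
width: 0.0003
```

```bash
python3 - <<'E'
from h import *
st=manip.read_state(); print(st['time'],st['tool_pos'],st['wrist_force'],st['joint_vel'].round(3))
s=manip.get_image("scene");cv2.imwrite("pics/s8.png",cv2.resize(s[150:350,200:380],None,fx=3,fy=3,interpolation=2)[:,:,::-1])
s=manip.get_image("wrist");cv2.imwrite("pics/w8.png",s[:,:,::-1])
E
```

```text
8.5 [0.48664706 0.16032439 0.22393861] [0.96727979 0.68189672 0.94591416] [ 0.01   0.009  0.005 -0.012 -0.002  0.002 -0.   ]
```

View pics/s8.png

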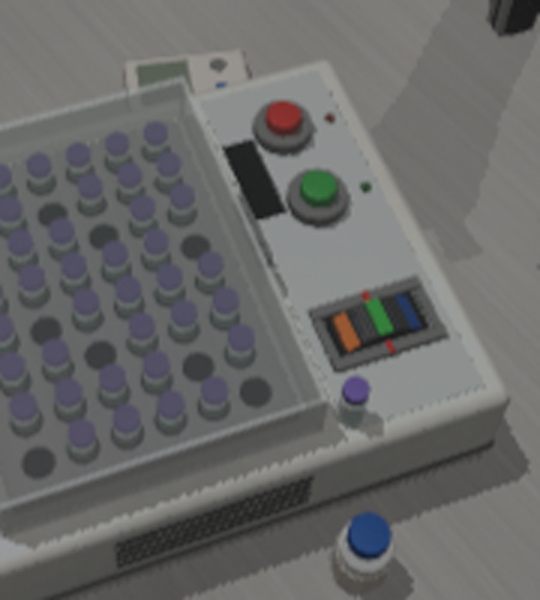

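View pics/w8.png

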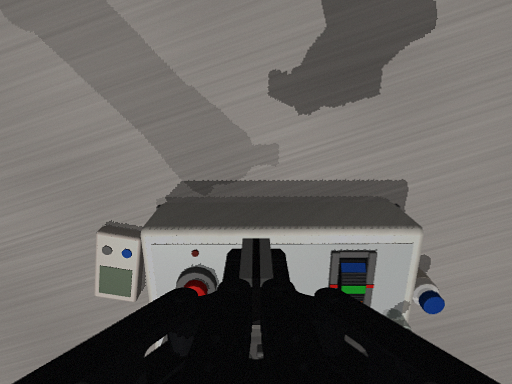

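The scene view shows the green bar between the red index lines. Both buttons are up, and the vial, bottle and logger look undisturbed.

```bash
python3 -c "
from workcell import manip
print(manip.close_job())"
```

```text
the job is handed in; nothing more can be done
None
```

The job is done and handed in; it took about 8.6 s of the 48 s allowed, and no verdict was reported.

- **Thumbwheel:** It started at blue. With the shut fingertips pressed on the crown at about 11 N, I rolled it about 21.5 mm towards the front edge and lifted off. The wrist and scene pictures then showed the green bar level with the red index lines.
- **Start button:** I pressed it until it stopped. The tip was at 106 mm, the fully-down height, with the force rising from 10 to 16 N against the 4 N spring. I then released it and backed the arm off, clear of everything.
- **Last checks:** The final scene picture shows green still at the index, both buttons up, and the vial, bottle and logger standing where they were. I judged these by eye, since joint values can't be read directly.
- **Disagreement:** The camera views differed by 2 to 5 mm on the button and crown positions. I aimed between them, and the contacts came at the expected heights.

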